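Try the tool box's catch and hold the lid open

TASK

Take the small steel bar off the lid of the tool box and lay it flat on the bench, well clear of the box. Then tug the lid up a little to feel whether the catch under its round knob is holding; if it is, turn the knob to release it. Raise the lid about half way (roughly 45 degrees) and finish while holding it there: do not let go, for it falls shut by itself, and leave the other things on the bench where they are.

Things in the scene. Friction and masses are not known exactly. Their poses are not given: they have to be found in the camera images.
- tool_box: Low sheet-steel tool box, 213 mm deep (its x) by 173 mm wide (its y), fixed to the bench; the flat top of its shut lid is 86 mm above the bench. Origin: centre of its underside. Its -x side is the front, the hinge is along the +x side, its z is up.
- tool_box_lid (a joint): Angle of the tool box's lid in rad: 0 shut, grows as the front edge rises (opens to 1.75). Lid with knob weighs about 0.4 kg and falls shut if let go. With the catch holding it rattles up only about 0.03 rad (5 mm at the knob) and then stops hard; with the catch free it lifts with 2 to 3 N at the knob.
- knob_top (a point): Centre of the top face of the round dark steel knob on the lid, 60 mm in front of the lid's centre. Moves and tilts with the lid, but does not show how the knob is turned. The knob is a plain upright cylinder, 28 mm in diameter and 27 mm high, standing on the lid's flat top, 28 mm clear of the handle behind it. It turns on friction (0.06 N m) about the lid's z.
- knob_base (a point): Foot of the knob. The catch arm hangs below it, unseen. Knob turns 1.6 rad each way from its middle, to stops. Within about 0.7 rad of the middle the arm is under a lip and holds the lid; farther round either way it is free. Starts anywhere within 1.4 rad of the middle. If holding, a quarter turn (1.5 rad, or to the stop) either way frees it; if free, a turn may catch it.
- handle_top (a point): Top of the lid's fixed carrying handle at the lid's centre: a bar 22 mm thick and 84 mm long along the box's y, its top 15 mm above the lid. Moves with the lid.
- lid_hinge (a point): Point on the lid's hinge line, at the back (+x) side of the box, 67 mm above the bench; the line runs along the box's y (3 degrees off: direction x 0.05, y 1.0 in the box's axes). The knob's axis is 161 mm in front of it.
- parallel: Ground steel bar, 100 mm long, 24 mm wide, 16 mm high, 0.2 to 0.4 kg, lying at the start on the lid behind the carrying handle. Origin: centre of its underside; its z is up; its long side runs along its own y axis turned 0.42 rad counter-clockwise (direction x -0.41, y 0.91 in its own axes).
- brass_fitting: Brass screw fitting, 24x27x40 mm, standing on the bench. Bystander, to be left alone. Origin: centre of its underside.
- bolt_4: Bright hexagon bolt, 28x58x17 mm, lying. Bystander, to be left alone. Origin: centre of its underside.
- nut_4: Bright hexagon nut, 23x25x11 mm. Bystander, to be left alone. Origin: centre of its underside.

How it is judged:
By the outcome, as a careful person would: the job done as asked, in the order asked, and still so for the second after the job is handed in, while the arm keeps its last pose, push and grip.
It also fails if it takes over 64 s, if anything falls off the work surface, if the arm or the gripper's body presses on something with over 40 N, if the wrist force passes 120 N, or if a joint passes its speed limit or range.

ROBOT

A 6-joint arm with a two-finger parallel gripper is mounted at the origin on a cart in front of the work surface, level with it; the furniture and walls round the work are solid. World frame = base frame: x ahead of the robot, y to its left, z up, the work surface at z = 0. Lengths are in m, angles in rad, forces in N, time in s.
With the tool pointing down it reaches from about 0.35 to 0.85 m from the base axis. Payload 8.1 kg.
Tool frame: the origin (TCP) lies on the centre line of the jaws, within the pads' length; the fingertips stand 14 mm ahead of it and the grasp point (between the pads) lies 5 mm behind it; z points along the fingers, y is the line along which they close (so a half turn about z gives the same grasp; the last joint's range is limited). The gripper opens to 93 mm and grips with 3 to 60 N. Pads are 15 mm wide; open, the fingers measure 128 mm over their backs; the gripper's body (75 mm by 188 mm) begins 65 mm behind the grasp point.
Start: joints at [1.232, 0.13, 1.488, -0, 1.523, -0.085], TCP at [0.151, 0.581, 0.233] pointing down, gripper open.
Joint ranges: [-2.96, 2.96], [-0.89, 2.26], [0.02, 2.5], [-1.34, 4.48], [0, 2.73], [-2.66, 2.66]. Speed limits (rad/s): [2.39, 2.39, 2.79, 3.14, 3.14, 3.14].

INTERFACE

Orientations are given as a unit quaternion [w, x, y, z].
In Python, from bench import get_state, get_image, get_calibration, job_done gives the robot as it stands.
- The arm moves only by the tool jog_arm, never from a script. Its argument "targets" is a list of rows, each a list of 7 numbers: the opening, from 0 (shut) to 1 (fully open), then the shift along the tool's x, y, z in cm, then the turn, a rotation vector about the tool's x, y, z in rad. In form: [[grip, tx, ty, tz, wx, wy, wz], ...]. A call has 1 to 5 rows; each row is the pose to reach, as a shift and turn from the pose commanded when the call began, along the tool's axes at that moment; what a row does not reach only later rows make up. A row lasts 1/12 s, in which the tool goes at most 41.7 mm and 7.16 degrees, less where a joint would pass 70% of its speed; a pose out of reach is approached as far as the arm can. A call with a gripper value outside its range is refused whole. The fingers move at their own pace and stop on an object; "newtons" is the grip in N (left out, the last holds). Time passes only in rows, so rows that repeat a pose let the fingers close. It gives the time, the measured TCP pose, the force, the opening and the grip force at its end, in the units of the state.
- get_state(): the state, without advancing time (a new reading comes with each control period).
- get_image(name): name is "scene" or "top" or "wrist"; returns (picture, depth): 480x640x3 uint8, blue, green, red; 480x640 float32, m along the optical axis (not along the pixel's ray), 0 where there is no reading.
- get_calibration(name): a dict with "vfov" (degrees; the focal length in pixels is half the picture's height over the tangent of half this angle, whatever the lens; pixels are square), "cx", "cy" (the principal point, pixels), "origin" and "rotation" of the camera in the world. Camera axes: x right, y up, looking along -z (the intrinsics and any distortion apply to the point x, -y, -z); pixel columns grow to the right and rows downward; lengths in m; the calibration is good to about 2 mm. The wrist camera is an equidistant fisheye: a pixel r from the principal point sees the ray r / f radians off the axis. A picture is of the moment at which its call begins: read the wrist's pose just before it. get_calibration takes no time and is no camera call; for the wrist camera it gives the pose at the moment of the call.
- job_done(): hands the job in; it is judged then, once.
The state is a dict: "time": time; "joint_positions": joint angles; "qvel": joint speeds; "joint_efforts": joint torques, N m; "tool_pos": TCP position; "eef_rot": TCP orientation; "ft_force": force on the tool from outside, world axes, zero at the start; "ft_torque": the same for the moment, N m; "opening": finger opening in m; "finger_force": force on a finger pad.
Only numpy, scipy, OpenCV 4.12 (cv2) and the standard library are available. Lean on these libraries where they do the work, as an engineer would, in place of code of your own. Each camera call takes 0.05 s, during which the arm holds its last target. There are 200 camera calls.

## Working session

There is one attempt and no reset: what is moved stays moved. The work goes in short steps, Python scripts to look and compute and a tool call to move; the robot and the scene stay as the last step left them, time stands still between calls to the robot, and variables do not carry over. Pictures are saved under pics/ and viewed, at most 10 in all, crops included, and the job is handed in when it is done.

Besides the shell and the picture viewer there is one more tool, called after "Call:" as name(argument=value, ...) on one line, values as JSON. jog_arm: Moves the arm, as the interface text tells. Its arguments: {"type":"object","properties":{"targets":{"type":"array","items":{"type":"array","items":{"type":"number"}}},"newtons":{"type":"number"}},"required":["targets"]}

```bash
ls; mkdir -p pics
cat > h.py <<'E'
import numpy as np, cv2
from bench import *
from scipy.spatial.transform import Rotation as R
def cloud(name):
    c=get_calibration(name); im,d=get_image(name)
    f=240/np.tan(np.radians(c["vfov"])/2)
    v,u=np.mgrid[:480,:640]
    x=(u-c["cx"])/f; y=(v-c["cy"])/f
    if name=="wrist":
        r=np.hypot(x,y); k=np.where(r>1e-9,np.tan(r)/np.maximum(r,1e-9),1); x=x*k;y=y*k
    P=np.stack([x*d,-y*d,-d],-1)@np.array(c["rotation"]).T+np.array(c["origin"])
    P[d==0]=np.nan
    return im,P
E
python3 - <<'E'
from h import *
print(get_calibration("top")); print(get_calibration("scene"))
im,P=cloud("top"); cv2.imwrite("pics/top.png",im); np.save("top.npy",P)
im,P=cloud("scene"); cv2.imwrite("pics/scene.png",im); np.save("scene.npy",P)
E
```

```text
pics
{'vfov': 52.35793458972083, 'cx': 320.0386504912225, 'cy': 233.7914186225925, 'origin': array([0.48008132, 0.21158462, 1.16787292]), 'rotation': array([-0.69908076, -0.02326312,  0.02391599,  0.71426391])}
{'vfov': 48.73752513965412, 'cx': 309.11462617505873, 'cy': 235.0889427198794, 'origin': array([ 0.06201941, -0.42304181,  0.51341561]), 'rotation': array([ 0.8134986 ,  0.48668177, -0.16666087, -0.27126563])}Traceback (most recent call last):
  File "<stdin>", line 3, in <module>
  File "h.py", line 11, in cloud
    P=np.stack([x*d,-y*d,-d],-1)@np.array(c["rotation"]).T+np.array(c["origin"])
      ~~~~~~~~~~~~~~~~~~~~~~~~~~^~~~~~~~~~~~~~~~~~~~~~~~~~
ValueError: matmul: Input operand 1 has a mismatch in its core dimension 0, with gufunc signature (n?,k),(k,m?)->(n?,m?) (size 4 is different from 3)
```

```bash
sed -i 's/np.array(c\["rotation"\]).T/R.from_quat(c["rotation"],scalar_first=True).as_matrix().T/' h.py
python3 - <<'E'
from h import *
im,P=cloud("top"); cv2.imwrite("pics/top.png",im); np.save("top.npy",P)
im,P=cloud("scene"); cv2.imwrite("pics/scene.png",im); np.save("scene.npy",P)
s=get_state(); print(s["eef_rot"],s["tool_pos"],s["ft_force"],s["opening"])
E
```

```text
[-1.42859295e-04  1.26540661e-01  9.91961158e-01 -7.08164194e-04] [0.1504876  0.58039105 0.23181676] [-0.71382397  1.07189716 -0.32895958] 0.09291496740437757
```

View pics/top.png

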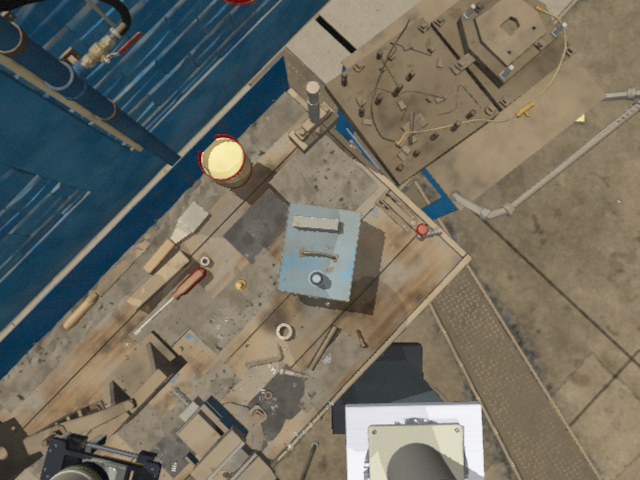

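View pics/scene.png

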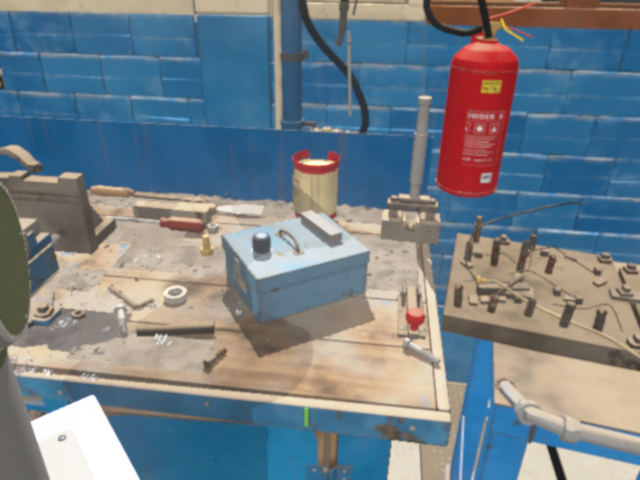

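The top view shows the box at about (320,252), knob (317,278), handle (318,254), bar (317,225); bench space to its right at about (400,240) and to its front at (320,330).

```bash
python3 - <<'E'
import numpy as np,cv2
P=np.load("top.npy")
for u,v in [(317,278),(318,254),(317,225),(300,285),(340,215),(380,250),(400,240),(385,280),(362,335),(240,285),(330,345),(260,220),(330,315),(415,230)]: print((u,v),P[v,u].round(3))
def rect(m,n):
    k,l,st,c=cv2.connectedComponentsWithStats(m.astype(np.uint8))
    for i in range(1,k):
        if st[i,4]>25:
            q=P[l==i]; r=cv2.minAreaRect((q[:,:2]*1000).astype(np.float32)); print(n,r,st[i],np.median(q[:,2]).round(4))
m=np.zeros((480,640),bool); m[195:310,270:370]=1
z=P[...,2]
rect(m&(z>.095)&(z<.2),"hi"); rect(m&(z>.08)&(z<.092),"lid")
E
python3 - <<'E'
import cv2
im=cv2.imread("pics/top.png");cv2.imwrite("pics/topc.png",cv2.resize(im[180:380,220:480],None,fx=3,fy=3,interpolation=2))
E
```

```text
(317, 278) [0.455 0.218 0.118]
(318, 254) [0.508 0.215 0.084]
(317, 225) [0.57  0.216 0.108]
(300, 285) [0.44  0.256 0.085]
(340, 215) [0.594 0.164 0.084]
(380, 250) [ 0.516  0.067 -0.004]
(400, 240) [ 0.539  0.018 -0.   ]
(385, 280) [0.444 0.057 0.   ]
(362, 335) [ 0.316  0.116 -0.001]
(240, 285) [0.441 0.397 0.034]
(330, 345) [ 0.294  0.192 -0.001]
(260, 220) [0.594 0.353 0.003]
(330, 315) [ 0.364  0.19  -0.004]
(415, 230) [ 0.561 -0.013  0.025]
hi ((576.76611328125, 219.27769470214844), (99.89005279541016, 23.924823760986328), 84.06551361083984) [293 216  46  14 502] 0.102
hi ((508.38629150390625, 212.70225524902344), (66.59571075439453, 7.557938098907471), 80.31810760498047) [304 251  31   7  69] 0.0983
hi ((455.2719421386719, 219.56829833984375), (27.95949935913086, 27.11920738220215), 25.577735900878906) [310 271  14  14 141] 0.113
lid ((514.4874267578125, 212.25949096679688), (163.31715393066406, 200.99652099609375), 80.26123809814453) [ 277  202   85  100 5872] 0.0854
```

View pics/topc.png

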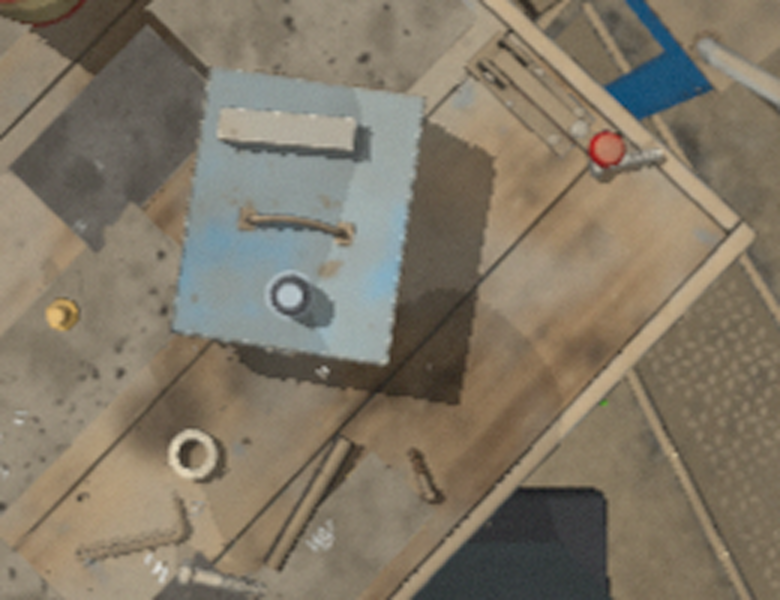

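```bash
cat >> h.py <<'E'
def plan(goal,Rg,n,start=None):
    """n calls from current (or start) pose to goal; prints end row of each call (cm, rotvec)"""
    s=get_state(); p0,R0=start or (np.array(s["tool_pos"]),R.from_quat(s["eef_rot"],scalar_first=True))
    goal=np.array(goal); w=(R0.inv()*Rg).as_rotvec(); p,Q=p0,R0
    for k in range(1,n+1):
        pn=p0+(goal-p0)*k/n; Qn=R0*R.from_rotvec(w*k/n)
        print((Q.inv().apply(pn-p)*100).round(2),(Q.inv()*Qn).as_rotvec().round(3)); p,Q=pn,Qn
    return p,Q
def down(yaw_deg): # tool z down, tool y at world yaw
    a=np.radians(yaw_deg); y=np.array([np.cos(a),np.sin(a),0]); z=np.array([0,0,-1.])
    return R.from_matrix(np.stack([np.cross(y,z),y,z],1))
E
python3 - <<'E'
from h import *
plan([.577,.219,.21],down(-6),4)
P=np.load("top.npy"); 
sub=P.reshape(-1,3); m=(sub[:,0]>.34)&(sub[:,0]<.60)&(sub[:,1]>-.07)&(sub[:,1]<.10)&(sub[:,2]>.012)
q=sub[m]; print(len(q)); print(q[np.argsort(q[:,1])][::8].round(3))
E
```

```text
[-12.59  -6.07   0.55] [-0.     0.     0.355]
[-13.91  -1.31   0.55] [-0.     0.     0.355]
[-13.5    3.62   0.55] [-0.     0.     0.355]
[-11.4    8.09   0.54] [-0.     0.     0.355]
287
[[ 0.556 -0.06   0.015]
 [ 0.558 -0.036  0.059]
 [ 0.562 -0.034  0.061]
 [ 0.567 -0.031  0.062]
 [ 0.553 -0.029  0.058]
 [ 0.555 -0.028  0.064]
 [ 0.553 -0.026  0.062]
 [ 0.559 -0.025  0.067]
 [ 0.56  -0.024  0.062]
 [ 0.567 -0.023  0.059]
 [ 0.562 -0.022  0.062]
 [ 0.572 -0.021  0.058]
 [ 0.564 -0.02   0.063]
 [ 0.577 -0.019  0.024]
 [ 0.555 -0.017  0.062]
 [ 0.569 -0.016  0.06 ]
 [ 0.563 -0.015  0.029]
 [ 0.567 -0.014  0.056]
 [ 0.561 -0.013  0.025]
 [ 0.562 -0.012  0.031]
 [ 0.592 -0.012  0.015]
 [ 0.574 -0.009  0.035]
 [ 0.567 -0.008  0.029]
 [ 0.568 -0.006  0.027]
 [ 0.574 -0.004  0.037]
 [ 0.581 -0.003  0.035]
 [ 0.575 -0.002  0.028]
 [ 0.587  0.     0.028]
 [ 0.596  0.003  0.028]
 [ 0.592  0.005  0.026]
 [ 0.58   0.005  0.029]
 [ 0.598  0.008  0.032]
 [ 0.584  0.01   0.028]
 [ 0.591  0.012  0.03 ]
 [ 0.591  0.015  0.032]
 [ 0.598  0.019  0.031]]
```

Call:
jog_arm(targets=[[0.45,-3.15,-1.5,0.1,0,0,0.089],[0.45,-6.3,-3.0,0.3,0,0,0.178],[0.45,-9.4,-4.5,0.4,0,0,0.266],[0.45,-12.6,-6.1,0.55,0,0,0.355]])

```text
time: 0.48
tool_pos: [0.2578, 0.4891, 0.2267]
eef_rot: [-0.0, 0.301, 0.954, -0.0]
ft_force: [0.3, -0.3, 0.4]
opening: 0.0708
finger_force: 0.0
```

Call:
jog_arm(targets=[[0.45,-3.5,-0.3,0.1,0,0,0.089],[0.45,-7.0,-0.6,0.3,0,0,0.178],[0.45,-10.4,-1.0,0.4,0,0,0.266],[0.45,-13.9,-1.3,0.55,0,0,0.355]])

```text
time: 0.82
tool_pos: [0.3647, 0.3985, 0.2214]
eef_rot: [-0.0, 0.465, 0.885, -0.0]
ft_force: [0.8, 0.1, 0.0]
opening: 0.0448
finger_force: 0.0
```

Call:
jog_arm(targets=[[0.45,-3.4,0.9,0.1,0,0,0.089],[0.45,-6.8,1.8,0.3,0,0,0.178],[0.45,-10.1,2.7,0.4,0,0,0.266],[0.45,-13.5,3.6,0.55,0,0,0.355]])

```text
time: 1.15
tool_pos: [0.4714, 0.3082, 0.2159]
eef_rot: [-0.0, 0.614, 0.789, -0.0]
ft_force: [-0.7, 0.5, -0.2]
opening: 0.0419
finger_force: 0.0
```

Call:
jog_arm(targets=[[0.45,-2.9,2.0,0.1,0,0,0.089],[0.45,-5.7,4.0,0.3,0,0,0.178],[0.45,-8.6,6.0,0.4,0,0,0.266],[0.45,-11.4,8.1,0.55,0,0,0.355],[0.45,-11.4,8.1,0.55,0,0,0.355]])

```text
time: 1.57
tool_pos: [0.5808, 0.2146, 0.2095]
eef_rot: [0.001, 0.746, 0.666, -0.001]
ft_force: [0.5, 1.7, -0.0]
opening: 0.0415
finger_force: 0.0
```

Run:
```python
from h import *
s=get_state(); print(s["tool_pos"],s["joint_positions"],s["ft_force"],s["opening"])
im,P=cloud("wrist"); cv2.imwrite("pics/w1.png",im); np.save("w1.npy",P)
z=P[...,2]; r2=(P[...,0]<.7)&(P[...,0]>.4)&(P[...,1]>.12)&(P[...,1]<.32)
for n,lo,hi in (("lid",.08,.092),("hi",.096,.125)):
    k,l,st,c=cv2.connectedComponentsWithStats(((z>lo)&(z<hi)&r2).astype(np.uint8))
    for i in range(1,k):
        if st[i,4]>100: q=P[l==i]; print(n,cv2.minAreaRect((q[:,:2]*1000).astype(np.float32)),np.median(q,axis=0).round(4),st[i])
plan([.577,.219,.104],down(-6),1)
```

```text
[0.5807529  0.21459553 0.20945892] [ 0.27241298  0.19305802  1.46103187 -0.00213408  1.48776917  0.38583045] [ 0.45356705  1.65646752 -0.03007736] 0.041468319151111974
lid ((512.29248046875, 214.52975463867188), (164.13323974609375, 201.82064819335938), 80.29906463623047) [0.5169 0.2312 0.0855] [  121   143   251   198 36196]
hi ((574.7150268554688, 221.84840393066406), (99.16546630859375, 23.31932830810547), 83.91416931152344) [0.5752 0.2257 0.102 ] [ 295  167   34  131 4181]
hi ((506.9076232910156, 215.92239379882812), (68.54685974121094, 8.304089546203613), 80.15454864501953) [0.5086 0.2179 0.0991] [220 207  11  85 507]
hi ((454.6346740722656, 222.0426788330078), (28.4619083404541, 29.866235733032227), 34.010868072509766) [0.458  0.2238 0.1124] [ 140  233   41   42 1230]
[ 0.22 -0.21 10.55] [-0.001  0.001 -0.003]
```

View pics/w1.png

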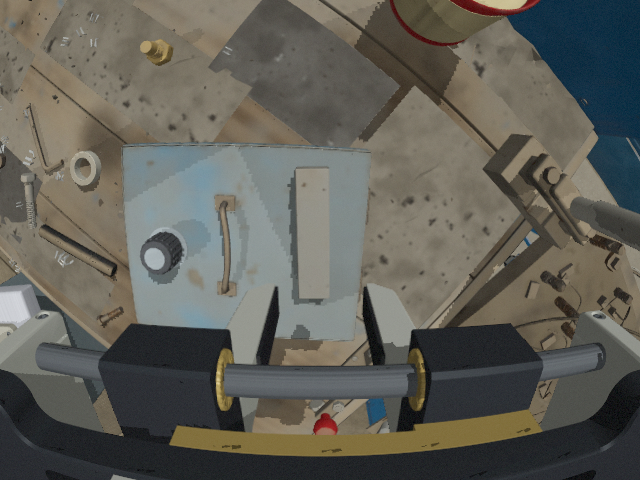

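The wrist view shows the bar at (312,232), with handle (225,245) and knob (160,255), agreeing with the top camera to 2 mm; the jaws will straddle the bar.

Call:
jog_arm(targets=[[0.45,0.1,-0.1,3.0,0,0,0],[0.45,0.1,-0.1,6.0,0,0,0],[0.45,0.1,-0.1,8.5,0,0,0],[0.45,0.1,-0.1,10.0,0,0,0],[0.45,0.1,-0.1,10.6,0,0,0]])

```text
time: 2.03
tool_pos: [0.5734, 0.2206, 0.1008]
eef_rot: [-0.001, 0.742, 0.67, -0.003]
ft_force: [-0.8, -0.2, -0.2]
opening: 0.0418
finger_force: 0.1
```

Call:
jog_arm(targets=[[0.45,0,0,0,0,0,0],[0.45,0,0,0,0,0,0]])

```text
time: 2.2
tool_pos: [0.5764, 0.2211, 0.1055]
eef_rot: [0.0, 0.742, 0.67, 0.0]
ft_force: [1.1, -0.8, 1.3]
opening: 0.0421
finger_force: 0.0
```

Call:
jog_arm(targets=[[0.45,0,0,0.15,0,0,0],[0.1,0,0,0.15,0,0,0],[0.1,0,0,0.15,0,0,0],[0.1,0,0,0.15,0,0,0],[0.1,0,0,0.15,0,0,0]], newtons=40)

```text
time: 2.62
tool_pos: [0.5767, 0.2207, 0.1039]
eef_rot: [0.0, 0.743, 0.67, 0.0]
ft_force: [-1.9, -0.6, 3.7]
opening: 0.0234
finger_force: 40.0
```

Call:
jog_arm(targets=[[0.1,0,0,0,0,0,0],[0.1,0,0,-2,0,0,0],[0.1,0,0,-5,0,0,0],[0.1,0,0,-8,0,0,0],[0.1,0,0,-8,0,0,0]])

```text
time: 3.03
tool_pos: [0.5795, 0.2214, 0.19]
eef_rot: [0.002, 0.743, 0.67, 0.004]
ft_force: [1.9, 0.2, -1.1]
opening: 0.0234
finger_force: 40.0
```

Run:
```python
from h import *
s=get_state(); print(s["tool_pos"],s["ft_force"],s["opening"],s["finger_force"])
plan([.445,.02,.13],down(-6),2)
```

```text
[0.57953147 0.22137429 0.19002843] [ 1.8703904   0.23772294 -1.08241585] 0.023392993297925886 39.999035596847534
[-10.72  -5.68   2.91] [ 0.004 -0.002  0.001]
[-10.72  -5.66   2.96] [ 0.004 -0.002  0.001]
```

Call:
jog_arm(targets=[[0.1,-2.5,-1.3,0,0,0,0],[0.1,-5.6,-2.9,0,0,0,0],[0.1,-8.7,-4.5,0,0,0,0],[0.1,-11.8,-6.1,0,0,0,0],[0.1,-15,-7.8,0,0,0,0]])

```text
time: 3.45
tool_pos: [0.4818, 0.0783, 0.1816]
eef_rot: [-0.0, 0.742, 0.67, -0.001]
ft_force: [0.1, -0.9, -2.8]
opening: 0.0235
finger_force: 40.0
```

Call:
jog_arm(targets=[[0.1,-3.0,-1.6,0,0,0,0],[0.1,-5.2,-2.7,1,0,0,0],[0.1,-6.3,-3.2,4,0,0,0],[0.1,-6.3,-3.2,8,0,0,0],[0.1,-6.3,-3.2,11,0,0,0]])

```text
time: 3.87
tool_pos: [0.4438, 0.019, 0.0705]
eef_rot: [-0.0, 0.743, 0.669, -0.0]
ft_force: [0.1, 0.2, -4.0]
opening: 0.0236
finger_force: 40.0
```

Call:
jog_arm(targets=[[0.1,0,0,0,0,0,0],[0.1,0,0,0,0,0,0],[0.1,0,0,0,0,0,0]])

```text
time: 4.12
tool_pos: [0.4459, 0.02, 0.0745]
eef_rot: [0.0, 0.742, 0.67, 0.0]
ft_force: [-0.2, 0.7, -2.1]
opening: 0.0234
finger_force: 40.0
```

Call:
jog_arm(targets=[[0.1,0,0,2.5,0,0,0],[0.1,0,0,4.2,0,0,0],[0.1,0,0,5.0,0,0,0],[0.1,0,0,5.4,0,0,0],[0.1,0,0,5.6,0,0,0]])

```text
time: 4.53
tool_pos: [0.4461, 0.02, 0.0182]
eef_rot: [0.001, 0.742, 0.67, 0.001]
ft_force: [0.3, -0.3, -2.5]
opening: 0.0237
finger_force: 40.0
```

Call:
jog_arm(targets=[[0.1,0,0,0,0,0,0],[0.1,0,0,0.1,0,0,0],[0.1,0,0,0.1,0,0,0]])

```text
time: 4.78
tool_pos: [0.4465, 0.0199, 0.0176]
eef_rot: [0.001, 0.743, 0.67, 0.001]
ft_force: [-0.5, 0.6, 2.0]
opening: 0.0234
finger_force: 40.0
```

Call:
jog_arm(targets=[[0.45,0,0,0,0,0,0],[0.45,0,0,0,0,0,0],[0.45,0,0,0,0,0,0],[0.45,0,0,-1,0,0,0],[0.45,0,0,-3,0,0,0]])

```text
time: 5.2
tool_pos: [0.4429, 0.0201, 0.0447]
eef_rot: [-0.002, 0.743, 0.67, -0.002]
ft_force: [0.1, -0.9, -0.0]
opening: 0.0415
finger_force: 0.0
```

Call:
jog_arm(targets=[[0.45,0,0,-3,0,0,0],[0.45,0,0,-6,0,0,0],[0.45,0,0,-10,0,0,0],[0.45,0,0,-13,0,0,0],[0.45,0,0,-13,0,0,0]])

```text
time: 5.62
tool_pos: [0.449, 0.0197, 0.1845]
eef_rot: [0.004, 0.743, 0.67, 0.004]
ft_force: [0.6, 0.1, 1.0]
opening: 0.0417
finger_force: 0.0
```

Run:
```python
from h import *
im,P=cloud("top"); cv2.imwrite("pics/top2.png",im)
s=get_state(); print(s["tool_pos"],s["ft_force"],s["opening"])
q=P.reshape(-1,3); m=(abs(q[:,0]-.445)<.12)&(abs(q[:,1]-.02)<.09)&(q[:,2]>.009)&(q[:,2]<.03); q=q[m]; print(len(q),q.mean(0) if len(q) else 0, cv2.minAreaRect((q[:,:2]*1000).astype(np.float32)))
plan([.455,.221,.175],down(-12.6),1)
```

```text
[0.44786673 0.01976813 0.18120312] [-0.75621586  0.33069089 -0.9303803 ] 0.04185918045608686
286 [0.45066736 0.0355204  0.0155618 ] ((504.4333801269531, 3.0003509521484375), (72.72708129882812, 170.59194946289062), 62.224449157714844)
[20.09 -1.36  0.61] [ 0.009 -0.001  0.117]
```

Call:
jog_arm(targets=[[0.43,3,-0.2,0,0,0,0.02],[0.43,7,-0.4,0,0,0,0.05],[0.43,11,-0.6,0,0,0,0.08],[0.43,15,-0.9,0,0,0,0.1],[0.43,18.5,-1.1,0,0,0,0.117]])

```text
time: 6.08
tool_pos: [0.452, 0.2071, 0.1751]
eef_rot: [-0.0, 0.781, 0.625, -0.001]
ft_force: [0.2, -0.6, -0.2]
opening: 0.0402
finger_force: 0.0
```

Call:
jog_arm(targets=[[0.43,1.6,0,0,0,0,0],[0.43,1.6,0,0,0,0,0],[0.43,1.6,0,0,0,0,0],[0.43,1.6,0,0,0,0,0]])

```text
time: 6.42
tool_pos: [0.456, 0.2198, 0.1752]
eef_rot: [-0.0, 0.78, 0.625, -0.001]
ft_force: [0.4, -0.3, 0.2]
opening: 0.0402
finger_force: 0.0
```

Run:
```python
from h import *
im,P=cloud("wrist"); cv2.imwrite("pics/w2.png",im)
s=get_state(); print(s["tool_pos"],s["ft_force"],s["opening"])
z=P[...,2]; r2=(P[...,0]<.7)&(P[...,0]>.4)&(P[...,1]>.12)&(P[...,1]<.32)
for n,lo,hi in (("lid",.08,.092),("hi",.096,.125)):
    k,l,st,c=cv2.connectedComponentsWithStats(((z>lo)&(z<hi)&r2).astype(np.uint8))
    for i in range(1,k):
        if st[i,4]>100: q=P[l==i]; print(n,cv2.minAreaRect((q[:,:2]*1000).astype(np.float32)),np.median(q,axis=0).round(4),st[i])
plan([.456,.222,.104],down(-12.6),1)
```

```text
[0.45626669 0.21957041 0.17548141] [0.067125   0.32098545 0.23605797] 0.04006689677687674
lid ((512.5272216796875, 214.81182861328125), (164.14503479003906, 201.72633361816406), 80.57313537597656) [0.5126 0.2343 0.0855] [  249   123   286   226 51243]
hi ((506.62054443359375, 216.9549560546875), (67.17799377441406, 8.558172225952148), 79.53775024414062) [0.5078 0.2191 0.0991] [390 196  15  97 680]
hi ((453.4159240722656, 221.6559295654297), (30.190879821777344, 29.28912353515625), 62.91852569580078) [0.4543 0.2249 0.1128] [ 295  235   46   51 1811]
[ 0.24 -0.07  7.15] [-0.001  0.001 -0.001]
```

View pics/w2.png

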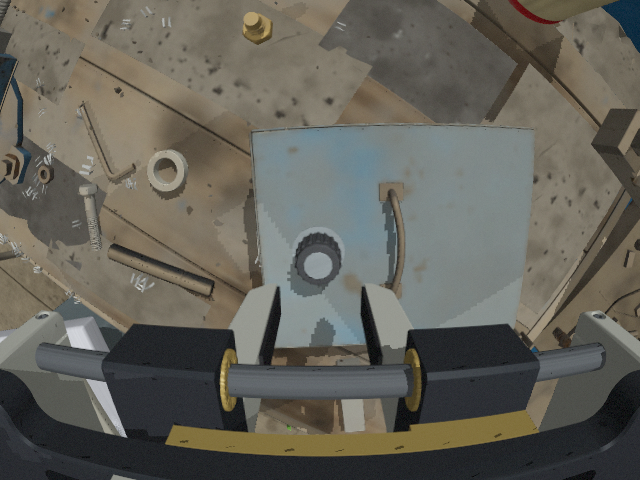

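The lid is clear; the knob at (318,262) sits in line between the jaws and the handle is at (395,235). Descending over the knob.

Call:
jog_arm(targets=[[0.43,0.15,-0.15,1.5,0,0,0],[0.43,0.15,-0.15,3.5,0,0,0],[0.43,0.15,-0.15,5.2,0,0,0],[0.43,0.15,-0.15,6.4,0,0,0],[0.43,0.15,-0.15,7.0,0,0,0]])

```text
time: 6.88
tool_pos: [0.4545, 0.221, 0.1042]
eef_rot: [-0.0, 0.781, 0.625, -0.001]
ft_force: [-0.8, -1.0, -0.1]
opening: 0.0402
finger_force: 0.0
```

Call:
jog_arm(targets=[[0.43,0,0,0,0,0,0],[0.15,0,0,0,0,0,0],[0.15,0,0,0,0,0,0],[0.15,0,0,0,0,0,0],[0.15,0,0,0,0,0,0]], newtons=30)

```text
time: 7.3
tool_pos: [0.4551, 0.2228, 0.1072]
eef_rot: [-0.001, 0.78, 0.625, -0.0]
ft_force: [-5.6, -0.0, 3.8]
opening: 0.027
finger_force: 30.0
```

Call:
jog_arm(targets=[[0.15,0,0,-0.3,0,0,0],[0.15,0,0,-0.6,0,0,0],[0.15,0,0,-0.9,0,0,0],[0.15,0,0,-0.9,0,0,0]])

```text
time: 7.63
tool_pos: [0.4567, 0.2225, 0.116]
eef_rot: [0.001, 0.781, 0.625, 0.001]
ft_force: [5.2, 0.3, -8.0]
opening: 0.027
finger_force: 30.2
```

```bash
cat >> h.py <<'E'
def lid():
    out=[]
    for n in ("top","wrist"):
        im,P=cloud(n); d=P-np.array([.5135,.2135,0]); bx=np.array([.9856,-.169,0]); by=np.array([.169,.9856,0])
        X=d@bx; Y=d@by; m=(X>-.09)&(X<.09)&(abs(Y)>.05)&(abs(Y)<.078)&(P[...,2]>.07)&(P[...,2]<.30)
        x,z=X[m],P[...,2][m]; 
        for _ in range(4):
            k=np.polyfit(x,z,1); r=abs(z-np.polyval(k,x)); g=r<max(.003,2*np.median(r)); x,z=x[g],z[g]
        out.append((n,len(x),-np.arctan(k[0]).round(4),k[1].round(4)))
    s=get_state(); print(out,s["tool_pos"].round(4),s["ft_force"].round(1),s["finger_force"],s["joint_positions"].round(2))
E
python3 -c "from h import *; lid()"
```

```text
[('top', 875, np.float64(0.0544), np.float64(0.0907)), ('wrist', 19145, np.float64(0.0477), np.float64(0.0906))] [0.4566 0.2225 0.1157] [ 6.   1.7 -7.2] 30.168018024869525 [ 0.35 -0.03  1.88 -0.    1.3   0.57]
```

Call:
jog_arm(targets=[[0.15,0,0,-0.3,0,0,0],[0.15,0,0,-0.6,0,0,0],[0.15,0,0,-0.9,0,0,0],[0.15,0,0,-0.9,0,0,0]])

```text
time: 8.07
tool_pos: [0.459, 0.2221, 0.1256]
eef_rot: [0.002, 0.781, 0.625, 0.003]
ft_force: [16.7, -0.9, -13.7]
opening: 0.0275
finger_force: 30.4
```

```bash
python3 -c "from h import *; lid()"
```

```text
[('top', 857, np.float64(0.1076), np.float64(0.0965)), ('wrist', 18601, np.float64(0.1035), np.float64(0.0963))] [0.4589 0.2221 0.1252] [ 16.4  -1.7 -12.2] 30.322637617355213 [ 0.35 -0.04  1.87 -0.    1.31  0.57]
```

The lid rises freely to 0.105 rad (limit with catch: 0.03), so the catch isn't holding and the knob should not be turned. I'll lower it, then regrip across the hinge direction so the knob can pivot in the pads.

Call:
jog_arm(targets=[[0.15,0,0,0.5,0,0,0],[0.15,0,0,1.0,0,0,0],[0.15,0,0,1.5,0,0,0],[0.15,0,0,1.8,0,0,0],[0.15,0,0,1.8,0,0,0]])

```text
time: 8.58
tool_pos: [0.4551, 0.2229, 0.1073]
eef_rot: [-0.0, 0.78, 0.625, -0.0]
ft_force: [-7.7, -0.3, 10.4]
opening: 0.0271
finger_force: 30.0
```

Call:
jog_arm(targets=[[0.43,0,0,0,0,0,0],[0.43,0,0,0,0,0,0],[0.43,0,0,0,0,0,0],[0.43,0,0,-2,0,0,0],[0.43,0,0,-5,0,0,0]])

```text
time: 9.0
tool_pos: [0.4531, 0.2215, 0.1531]
eef_rot: [-0.001, 0.78, 0.625, -0.003]
ft_force: [-0.2, 0.6, -0.2]
opening: 0.0399
finger_force: 0.0
```

Call:
jog_arm(targets=[[0.45,0,0,0,0,0,-0.12],[0.45,0,0,0,0,0,-0.24],[0.45,0,0,0,0,0,-0.36],[0.45,0,0,0,0,0,-0.48],[0.45,0,0,0,0,0,-0.6]])

```text
time: 9.42
tool_pos: [0.4557, 0.2225, 0.1561]
eef_rot: [0.0, 0.558, 0.83, 0.0]
ft_force: [-0.5, -0.5, 0.8]
opening: 0.0422
finger_force: 0.0
```

Call:
jog_arm(targets=[[0.45,0,0,0,0,0,-0.12],[0.45,0,0,0,0,0,-0.24],[0.45,0,0,0,0,0,-0.36],[0.45,0,0,0,0,0,-0.48],[0.45,0,0,0,0,0,-0.6]])

```text
time: 9.83
tool_pos: [0.4556, 0.2224, 0.156]
eef_rot: [0.0, 0.288, 0.958, -0.0]
ft_force: [-0.3, -0.0, -0.4]
opening: 0.0414
finger_force: 0.0
```

Call:
jog_arm(targets=[[0.5,0,0,0,0,0,-0.12],[0.5,0,0,0,0,0,-0.24],[0.5,0,0,0,0,0,-0.37],[0.5,0,0,0,0,0,-0.37],[0.5,0,0,0,0,0,-0.37]])

```text
time: 10.25
tool_pos: [0.4556, 0.2225, 0.1561]
eef_rot: [0.0, 0.112, 0.994, -0.0]
ft_force: [-0.7, -0.3, -0.2]
opening: 0.0464
finger_force: 0.0
```

Run:
```python
from h import *
lid(); plan([.4545,.222,.105],down(77.4),1)
```

```text
[('top', 663, np.float64(0.001), np.float64(0.0853)), ('wrist', 10895, np.float64(1.1746), np.float64(0.0627))] [0.4556 0.2225 0.1561] [-0.   0.6 -0.5] 0.0 [ 0.35 -0.07  1.84 -0.    1.38 -0.99]
[ 0.09 -0.07  5.11] [-0.     0.    -0.005]
```

Call:
jog_arm(targets=[[0.45,0.09,-0.1,1.2,0,0,0],[0.45,0.09,-0.1,2.6,0,0,0],[0.45,0.09,-0.1,4.0,0,0,0],[0.45,0.09,-0.1,4.8,0,0,0],[0.45,0.09,-0.1,5.1,0,0,0]])

```text
time: 10.77
tool_pos: [0.453, 0.2212, 0.1027]
eef_rot: [-0.001, 0.111, 0.994, -0.001]
ft_force: [0.2, -0.2, 0.1]
opening: 0.0418
finger_force: 0.0
```

Call:
jog_arm(targets=[[0.45,0,0,0,0,0,0],[0.15,0,0,0,0,0,0],[0.15,0,0,0,0,0,0],[0.15,0,0,0,0,0,0],[0.15,0,0,0,0,0,0]], newtons=40)

```text
time: 11.18
tool_pos: [0.4548, 0.2207, 0.106]
eef_rot: [0.0, 0.11, 0.994, -0.001]
ft_force: [-2.0, -6.6, 2.9]
opening: 0.0266
finger_force: 40.0
```

Call:
jog_arm(targets=[[0.15,-0.16,0,-0.64,0,0.04,0],[0.15,-0.35,0,-1.27,0,0.08,0],[0.15,-0.57,0,-1.9,0,0.12,0],[0.15,-0.81,0,-2.52,0,0.16,0],[0.15,-1.08,0,-3.12,0,0.2,0]])

```text
time: 11.6
tool_pos: [0.4653, 0.2187, 0.1369]
eef_rot: [-0.1, 0.11, 0.989, 0.011]
ft_force: [1.8, -2.0, -3.2]
opening: 0.0268
finger_force: 40.0
```

```bash
python3 -c "from h import *; lid()"
```

```text
[('top', 920, np.float64(-1.0825), np.float64(0.2945)), ('wrist', 17017, np.float64(-1.2214), np.float64(0.3815))] [0.4655 0.2186 0.137 ] [-2.2 -1.4 -1.1] 40.01435700338334 [ 0.27  0.13  1.68  0.09  1.51 -1.09]
```

Call:
jog_arm(targets=[[0.15,-0.16,0,-0.64,0,0.04,0],[0.15,-0.35,0,-1.27,0,0.08,0],[0.15,-0.57,0,-1.9,0,0.12,0],[0.15,-0.81,0,-2.52,0,0.16,0],[0.15,-1.08,0,-3.12,0,0.2,0]])

```text
time: 12.12
tool_pos: [0.4817, 0.2157, 0.165]
eef_rot: [-0.197, 0.108, 0.974, 0.022]
ft_force: [0.8, 1.5, -2.5]
opening: 0.0271
finger_force: 40.1
```

Run:
```python
from h import *
s=get_state(); print(s["joint_positions"].round(2),s["ft_force"].round(1))
im,_=cloud("scene"); cv2.imwrite("pics/s2.png",im)
```

```text
[ 0.21  0.31  1.45  0.17  1.74 -1.14] [ 0.8  1.5 -2.5]
```

View pics/s2.png

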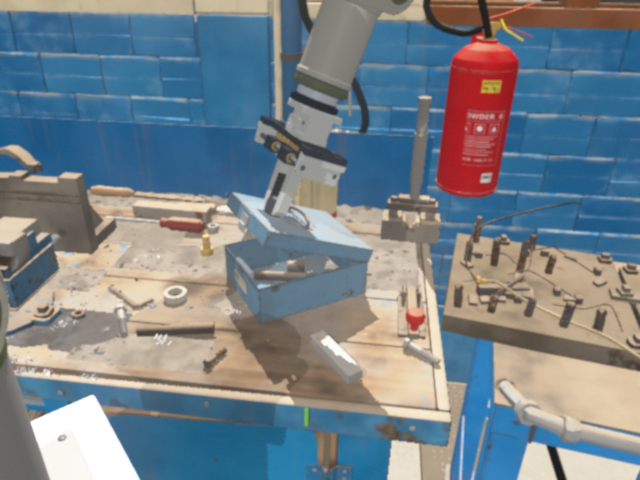

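The lid is open about 0.4 rad at (300,225) and the bar lies flat at (335,355), with forces small. Continuing along the same arc.

Call:
jog_arm(targets=[[0.15,-0.16,0,-0.64,0,0.04,0],[0.15,-0.35,0,-1.27,0,0.08,0],[0.15,-0.57,0,-1.9,0,0.12,0],[0.15,-0.81,0,-2.52,0,0.16,0],[0.15,-1.08,0,-3.12,0,0.2,0]])

```text
time: 12.58
tool_pos: [0.5032, 0.2118, 0.1894]
eef_rot: [-0.293, 0.105, 0.95, 0.033]
ft_force: [1.6, 5.0, -2.7]
opening: 0.0271
finger_force: 40.1
```

Call:
jog_arm(targets=[[0.15,-0.16,0,-0.64,0,0.04,0],[0.15,-0.35,0,-1.27,0,0.08,0],[0.15,-0.57,0,-1.9,0,0.12,0],[0.15,-0.81,0,-2.52,0,0.16,0],[0.15,-1.08,0,-3.12,0,0.2,0]])

```text
time: 13.0
tool_pos: [0.5291, 0.2071, 0.209]
eef_rot: [-0.386, 0.101, 0.916, 0.044]
ft_force: [0.9, 12.6, -1.7]
opening: 0.0274
finger_force: 40.2
```

Call:
jog_arm(targets=[[0.15,0,0,0,0,0,0],[0.15,0,0,0,0,0,0],[0.15,0,0,0,0,0,0]])

```text
time: 13.25
tool_pos: [0.5289, 0.2072, 0.2086]
eef_rot: [-0.386, 0.101, 0.916, 0.044]
ft_force: [1.3, 10.4, -1.8]
opening: 0.0271
finger_force: 40.1
```

Run:
```python
from h import *
s=get_state(); print(s["joint_positions"].round(2),s["ft_force"].round(1))
im,P=cloud("scene"); cv2.imwrite("pics/s3.png",im)
im,P=cloud("top")
d=P-np.array([.5135,.2135,0]); X=d@[.9856,-.169,0]; Y=d@[.169,.9856,0]
for lo,hi in ((-.082,-.045),(.045,.082)):
    m=(Y>lo)&(Y<hi)&(X>-.1)&(X<.11)
    x,z=X[m],P[...,2][m]
    for b in np.arange(-.1,.11,.02):
        g=(x>=b)&(x<b+.02)
        if g.any(): print(round(b+.01,2),np.median(z[g]).round(3),g.sum(),end=" | ")
    print()
```

```text
[ 0.13  0.75  0.93  0.31  2.2  -1.14] [ 1.3 10.4 -1.8]
-0.09 0.574 464 | -0.07 0.572 545 | -0.05 0.568 581 | -0.03 0.563 613 | -0.01 0.559 563 | 0.01 0.554 523 | 0.03 0.549 493 | 0.05 0.543 457 | 0.07 0.538 424 | 0.09 0.535 428 | 0.11 0.533 81 | 
-0.09 0.002 124 | -0.07 0.002 133 | -0.05 0.016 123 | -0.03 0.218 187 | -0.01 0.207 178 | 0.01 0.187 168 | 0.03 0.166 157 | 0.05 0.151 202 | 0.07 0.292 279 | 0.09 0.294 276 | 0.11 0.281 113 |
```

View pics/s3.png

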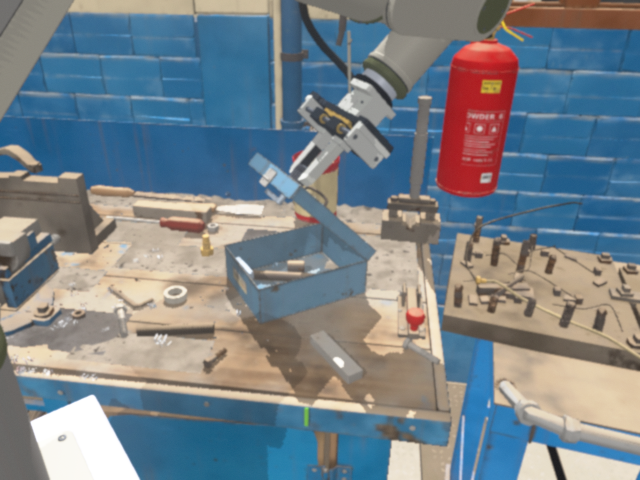

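The scene shows the lid raised to about 45° (front edge at (270,175)), gripped at the knob, and the bar flat at (335,355). The top camera's depth slope, about 1.0, agrees.

```bash
python3 -c "from bench import *; print(job_done())"
```

```text
the job is handed in; nothing more can be done
None
```

I laid the bar flat on the bench, about 6 cm clear of the box. The tug showed the catch was already free (the lid rose past 0.10 rad), so I left the knob unturned. The job is handed in with the gripper holding the lid at about 45 degrees.

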